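# Take the yellow objective off the microscope turret

### The job

By its black finger posts, turn the microscope's turret until the objective with the yellow band clicks into the front position, then twist that objective anticlockwise to its stop, without forcing it, lift it out and stand it upright and gently in the blue tray. Leave the empty socket at the front and the red and blue objectives mounted, never pushing on them; do not knock over or shift the bottle, dish and jar.

Things in the scene. Friction and masses are not known exactly. Their poses are not given: they have to be found in the camera images.
- scope: White inverted-microscope frame, stage removed, fixed to the bench: a low box 265 mm long (x -115 to +150), 230 mm wide, 58 mm high. Origin: at bench height on the turret's axis. Its -x side, with a red mark, is the front and faces the robot. Two pillars 20 mm square at its rear corners carry the shield.
- shield_edge (a point): Middle of the upper front edge of the clear plastic shield over the rear of the turret, 165 mm above the bench, 8 mm behind the turret's axis. The shield is 5 mm thick, 210 mm wide, runs 130 mm back from here and lies 9 mm above the objectives' tops, so they can be reached from above only at the front position.
- front_mark (a point): Front position, fixed to the frame: where the axis of the front socket meets the turret's upper face, 52 mm in front (-x of the frame) of the turret's axis, 85 mm above the bench. Axes as the frame's. Sockets are steel collars 49 mm across, 20 mm high; keep fingertips above them. An objective's foot rests on the turret's face inside the collar.
- turret (a joint): Round aluminium turret with three sockets, 172 mm across, on a vertical axis above the frame's origin; rad, positive anticlockwise seen from above, 0 at the start, end stops at +/-2.3. A spring roller clicks it into place at 0 and +/-2.094 (a third of a turn), each with another socket in front. About 6 N at a post passes a click; elsewhere about 1 N. It stays where left.
- post_left (a point): Centre of the top of a black upright finger post on the turret, the front left (+y) post while the turret reads 0. 12 mm thick, 45 mm tall (top 130 mm above the bench), 78 mm from the turret's axis, half way between two sockets (69 mm from their axes). Turns with the turret, as do the point's axes.
- post_right (a point): Centre of the top of a black upright finger post on the turret, the front right (-y) post while the turret reads 0. 12 mm thick, 45 mm tall (top 130 mm above the bench), 78 mm from the turret's axis, half way between two sockets (69 mm from their axes). Turns with the turret, as do the point's axes.
- post_rear (a point): Centre of the top of a black upright finger post on the turret, the post that starts at the rear under the shield. 12 mm thick, 45 mm tall (top 130 mm above the bench), 78 mm from the turret's axis, half way between two sockets (69 mm from their axes). Turns with the turret, as do the point's axes.
- objective_yellow: The objective to take off, in the rear left or rear right socket at the start: steel, yellow band and shoulder, 66 mm tall, about 180 g, lens on top. Origin: centre of its underside, z up. Barrel 32 mm thick from 22 to 54 mm above the origin, tapering to 18 mm at the top; below it a flat foot 28 mm thick with two side pins (37 mm over their ends, 6 mm up) that the mount holds.
- yellow_grip (a point): Middle of the yellow objective's barrel, on its axis, 43 mm above its underside. Its coarse bayonet mount holds it down, with 1 to 5 mm of upward play, until it is turned anticlockwise (from above) by an amount unknown beforehand, 0.3 to 0.41 of a turn: there it meets a firm stop, and only within about 15 degrees of it does it lift straight out. Turning takes under 0.1 N m until the stop.
- objective_red: Same objective with a red band, in the other rear socket at the start. Stays mounted. Origin: centre of its underside.
- objective_blue: Same objective with a blue band, in the front socket at the start. Stays mounted. Origin: centre of its underside.
- tray: Blue open tray, fixed, 140 x 140 mm outside, walls 5 mm thick, rim 20 mm high, inner floor 5 mm above the bench. Origin: centre of its underside, at bench height. It stands to the left or to the right of the microscope.
- wash_bottle: Bystander: white wash bottle with a red cap and a bent spout, 72 mm thick, 215 mm tall with the spout. Origin: centre of its underside.
- petri_dish: Bystander: closed glass dish, 94 mm across, 16 mm high. Origin: centre of its underside.
- stain_jar: Bystander: small jar with a green cap, 44 mm thick, 60 mm tall. Origin: centre of its underside.
Things that resemble listed ones, but are neither listed nor needed, are in the scene too. Of the things shaped like the tray, the blue one is meant.

How it is judged (in metres and radians):
On the way, in this order (a step that is already met when the one before it is completed fails the run):
1. the yellow objective, still mounted, is clicked into the front position (within 5 mm) (horizontal distance between objective_yellow and front_mark below 0.005 m and z of objective_yellow in the frame of front_mark below 0.006 m and (value of joint turret between 1.98 and 2.2 rad or value of joint turret between -2.2 and -1.98 rad)), for 0.3 s.
2. the yellow objective is unscrewed and lifted clear of its socket by the gripper, its socket still at the front (z of objective_yellow in the frame of front_mark above 0.025 m and horizontal distance between objective_yellow and front_mark below 0.03 m and contact force between the fingers and objective_yellow above 1 N and (value of joint turret between 1.98 and 2.2 rad or value of joint turret between -2.2 and -1.98 rad)), for 0.05 s.
At the end, for the whole second after the job is handed in: The yellow objective stands upright (within 0.1 rad) on the floor of the blue tray, at rest and released; the turret rests within 0.11 rad of the index position with the empty socket at the front; the red and blue objectives are still seated in their sockets (x of objective_yellow in the frame of tray between -0.065 and 0.065 m and y of objective_yellow in the frame of tray between -0.065 and 0.065 m and z of objective_yellow in the frame of tray below 0.009 m and angle between objective_yellow's own z axis and vertical below 0.1 rad and linear speed of objective_yellow below 0.02 m/s and contact force between the fingers and objective_yellow below 0.1 N and (value of joint turret between 1.98 and 2.2 rad or value of joint turret between -2.2 and -1.98 rad) and z of each of objective_red, objective_blue in the frame of front_mark below 0.006 m and angle between each of objective_red, objective_blue's own z axis and vertical below 0.12 rad); the robot touches nothing.
It fails at once if the bottle, the dish or the jar is shifted more than 30 mm or knocked over (distance of any of wash_bottle, petri_dish, stain_jar from where it was at the start of the episode above 0.03 m or angle between any of wash_bottle, petri_dish, stain_jar's own z axis and vertical above 0.5 rad).
It fails at once if the red or the blue objective is handled or pushed by the gripper with more than 5 N (contact force between the fingers and objective_red above 5 N or contact force between the fingers and objective_blue above 5 N).
It fails at once if the yellow objective is forced against its mount with more than 80 N (contact force between objective_yellow and scope above 80 N).
It fails at once if the yellow objective is set down in the tray harder than 70 N or dropped into it at more than 0.35 m/s (contact force between objective_yellow and tray above 70 N or (linear speed of objective_yellow above 0.35 m/s and horizontal distance between objective_yellow and tray below 0.07 m and height (world z) of objective_yellow below 0.05 m and not (contact force between the fingers and objective_yellow above 0.5 N))).
It also fails if it takes over 70 s, if anything falls off the work surface, if the arm or the gripper's body presses on something with over 40 N, if the wrist force passes 120 N, or if a joint passes its speed limit or range.

### The arm

A 6-joint arm with a two-finger parallel gripper is mounted at the origin on the work surface. World frame = base frame: x ahead of the robot, y to its left, z up, the work surface at z = 0. Lengths are in mm, angles in rad, forces in N, time in s.
With the tool pointing down it reaches from about 275 to 725 mm from the base axis. Payload 15.9 kg.
Tool frame: the origin (TCP) lies at the very end of the fingers, on their centre line; the grasp point (between the pads) lies ctrl.grasp_offset behind it (ctrl.grasp_offset is the distance from the TCP to the grasp point, in mm); z points along the fingers, y is the line along which they close (so a half turn about z gives the same grasp; the last joint's range is limited). The gripper opens to 85 mm and grips with 20 to 120 N. Pads are 22 mm wide; open, the fingers measure 114 mm over their backs; the gripper's body (76 mm by 85 mm) begins 54 mm behind the grasp point. The pads swing forward as they close: fully open they stand 13 mm farther back than shut.
Start: joints at [1.262, 0.213, -0.034, 1.323, 0, 1.571], TCP at [151.952, 476.336, 231.306] pointing down, gripper open.
Joint ranges: [-2.98, 2.98], [-0.74, 1.72], [-1.14, 1.35], [-2.1, 2.04], [-1.57, 1.44], [-3.14, 3.14]. Speed limits (rad/s): [1.89, 1.89, 2.39, 2.57, 3.14, 3.14].

### API

Orientations are given as a 3x3 rotation matrix whose columns are the frame's x, y, z axes.
In Python, from bench import ctrl, snapshot, camera_info, ticket gives the robot as it stands.
- The arm moves only by the tool apply_moves, never from a script. Its argument "motion" is a list of rows, each a list of 7 numbers: the finger opening in mm, from 0 to 85.4, then the shift along the world's x, y, z in mm, then the turn, a rotation vector about the world's x, y, z in rad. In form: [[grip, dx, dy, dz, ax, ay, az], ...]. A call has 1 to 12 rows; each row is the pose to reach, as a shift and turn from the pose commanded when the call began; what a row does not reach only later rows make up. A row lasts 1/10 s, in which the tool goes at most 50 mm and 8.59 degrees, less where a joint would pass 70% of its speed; a pose out of reach is approached as far as the arm can. A call with a gripper value outside its range is refused whole. The fingers move at their own pace and stop on an object; "grip_force" is the grip in N (left out, the last holds). Time passes only in rows, so rows that repeat a pose let the fingers close. It gives the time, the measured TCP pose, the force, the opening and the grip force at its end, in the units of the state.
- ctrl.get_state(): the state, without advancing time (a new reading comes with each control period).
- snapshot(name): name is "side" or "top" or "wrist"; returns (picture, depth): 400x640x3 uint8, blue, green, red; 400x640 float32, mm along the optical axis (not along the pixel's ray), 0 where there is no reading.
- camera_info(name): a dict with "K" (3x3 intrinsics, pixels), "R" (3x3) and "t" (3): a world point X has camera coordinates R X + t. Camera axes: x right, y down, z forward; pixel columns grow to the right and rows downward; lengths in mm; the calibration is good to about 2 mm. A picture is of the moment at which its call begins: read the wrist's pose just before it. camera_info takes no time and is no camera call; for the wrist camera it gives the pose at the moment of the call.
- ticket.sign_off(): hands the job in; it is judged then, once.
The state is a dict: "t": time; "q": joint angles; "qvel": joint speeds; "effort": joint torques, N m; "position": TCP position; "orientation": TCP orientation; "contact_force": force on the tool from outside, world axes, zero at the start; "moment": the same for the moment, N m; "finger_gap": opening from 0.0 (shut) to 1.0 (fully open); "finger_force": force on a finger pad.
Only numpy, scipy, OpenCV 4.12 (cv2) and the standard library are available. Lean on these libraries where they do the work, as an engineer would, in place of code of your own. Each camera call takes 0.05 s, during which the arm holds its last target. There are 200 camera calls.

## Working session

There is one attempt and no reset: what is moved stays moved. The work goes in short steps, Python scripts to look and compute and a tool call to move; the robot and the scene stay as the last step left them, time stands still between calls to the robot, and variables do not carry over. Pictures are saved under pics/ and viewed, at most 10 in all, crops included, and the job is handed in when it is done.

Besides the shell and the picture viewer there is one more tool, called after "Request:" as a command line: name --pt "numbers of a row" for each row, then --argument value for the rest. apply_moves: Moves the arm, as the interface text tells. Its arguments: {"type":"object","properties":{"motion":{"type":"array"},"grip_force":{"type":"number"}},"required":["motion"]}

```bash
mkdir -p pics
cat > h.py <<'E'
import numpy as np, cv2
from bench import ctrl, snapshot, camera_info, ticket
def world(ci,u,v,d):
    K=np.array(ci["K"]);R=np.array(ci["R"]);t=np.array(ci["t"])
    return R.T@(np.linalg.inv(K)@np.array([u,v,1.])*d-t)
def plane(ci,u,v,z):
    K=np.array(ci["K"]);R=np.array(ci["R"]);t=np.array(ci["t"])
    r=R.T@np.linalg.inv(K)@np.array([u,v,1.]);c=-R.T@t
    return c+r*(z-c[2])/r[2]
def cloud(ci,D):
    K=np.array(ci["K"]);R=np.array(ci["R"]);t=np.array(ci["t"])
    v,u=np.mgrid[:D.shape[0],:D.shape[1]]
    p=np.stack([u,v,np.ones_like(u)],-1).reshape(-1,3)@np.linalg.inv(K).T*D.reshape(-1,1)
    return ((p-t)@R).reshape(*D.shape,3)
E
python3 - <<'E'
from h import *
print(ctrl.get_state(), ctrl.grasp_offset)
for n in("top","side"):
    ci=camera_info(n);I,D=snapshot(n);cv2.imwrite(f"pics/{n}0.png",I);np.save(n+"0.npy",D)
    print(n,ci)
E
```

```text
{'t': 0.0, 'q': array([ 1.26199714e+00,  2.13348911e-01, -3.50600152e-02,  1.32347293e+00,
        3.80482965e-05,  1.57081795e+00]), 'qvel': array([ 0.00122164, -0.00069975, -0.00050506,  0.00023551,  0.00177452,
        0.00097229]), 'effort': array([ 1.16900876e-03, -6.86157918e+01,  4.87118447e+01,  1.76886236e-02,
        6.92400522e-05, -3.02606588e-05]), 'position': array([151.84582514, 476.0392829 , 230.8194062 ]), 'orientation': array([[-9.52692617e-01,  3.03935261e-01, -3.66155955e-04],
       [ 3.03935479e-01,  9.52692069e-01, -1.02261602e-03],
       [ 3.80248063e-05, -1.08552652e-03, -9.99999410e-01]]), 'contact_force': array([ 0.0132452 , -0.66140949, -0.36461657]), 'moment': array([-0.02401153,  0.05263154,  0.00222216]), 'finger_force': 0.0, 'finger_gap': 0.9989628716965729} 18.700000000000003
top {'K': array([[383.40518184,   0.        , 323.15018742],
       [  0.        , 383.40518184, 199.76009146],
       [  0.        ,   0.        ,   1.        ]]), 'R': array([[-0.02618003, -0.99965449, -0.00234513],
       [-0.98643242,  0.02621394, -0.16206145],
       [ 0.16206693, -0.00192946, -0.98677788]]), 't': array([   7.68322021,  440.9506557 , 1060.35507127])}
side {'K': array([[424.54220154,   0.        , 325.59675422],
       [  0.        , 424.54220154, 197.30351084],
       [  0.        ,   0.        ,   1.        ]]), 'R': array([[ 0.67892773, -0.73388504, -0.02167708],
       [-0.46380817, -0.4058142 , -0.78752576],
       [ 0.5691565 ,  0.54472708, -0.61590039]]), 't': array([-291.32266409,  271.16965783,  829.8047858 ])}
```

View pics/top0.png

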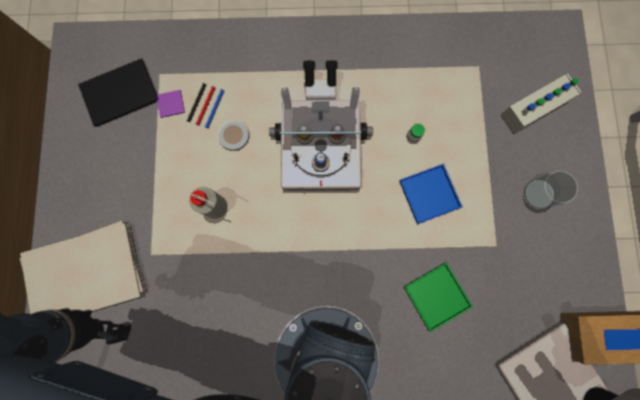

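View pics/side0.png

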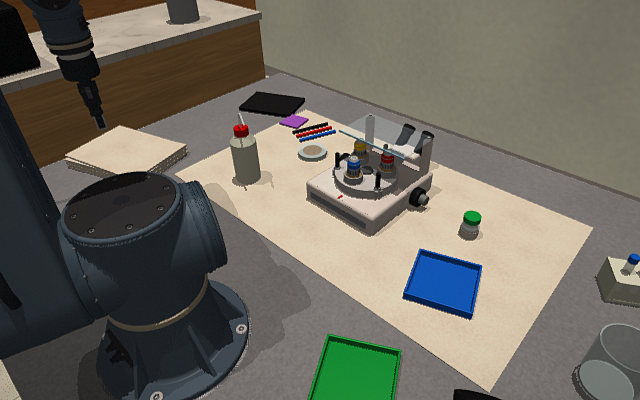

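The top view shows:
- the yellow objective rear-left at about (304,132), red at (338,132) and blue in front at (320,160)
- posts at about (293,160) and (348,158)
- the blue tray at (430,193)
- the bottle at (203,200), the dish at (234,135) and the jar at (416,132)

Things that could be mistaken:
- **Tray:** the green tray at (437,296) is a decoy.
- **Objectives:** the coloured vials in the rack at (545,100) and the pens at (207,105).

Yellow at rear-left means the turret must turn +2.094, so I'll drag post_left.

Run:
```python
from h import *
for n in("top","side"):
    I=cv2.imread(f"pics/{n}0.png");D=np.load(n+"0.npy");ci=camera_info(n);P=cloud(ci,D);H=cv2.cvtColor(I,cv2.COLOR_BGR2HSV)
    Z=P[...,2]
    def rep(nm,m):
        k,l,s,c=cv2.connectedComponentsWithStats(m.astype(np.uint8))
        for i in range(1,k):
            if s[i,4]>12:
                q=P[l==i]; print(n,nm,c[i].round(),s[i,4],np.median(q,0).round(),'z',np.percentile(q[:,2],[2,98]).round())
    S=(H[...,1]>110)&(H[...,2]>50)
    roi=(P[...,0]>250)&(P[...,0]<800)&(abs(P[...,1])<350)
    rep('blue',S&roi&(abs(H[...,0].astype(int)-110)<14))
    rep('yel',S&roi&(abs(H[...,0].astype(int)-26)<6)&(Z>60))
    rep('red',S&roi&((H[...,0]<6)|(H[...,0]>174))&(Z>40))
    rep('post',roi&(H[...,2]<50)&(Z>110)&(Z<140))
    m=roi&(abs(Z-58)<6)&(P[...,1]<150)&(P[...,1]>-150)
    if n=="top":
        r=cv2.minAreaRect(P[m][:,:2].astype(np.float32));print('box',r,np.median(Z[m]))
        m=roi&(abs(Z-20)<5)&S&(abs(H[...,0].astype(int)-110)<14);r=cv2.minAreaRect(P[m][:,:2].astype(np.float32));print('tray',r)
        m=roi&(abs(Z-85)<5);r=cv2.minEnclosingCircle(P[m][:,:2].astype(np.float32));print('turret',r,m.sum())
    c=I[100:220,260:390] if n=="top" else I[100:245,290:450]
    cv2.imwrite(f"pics/{n}c.png",cv2.resize(c,None,fx=3,fy=3,interpolation=cv2.INTER_CUBIC))
a=cv2.imread("pics/topc.png");b=cv2.imread("pics/sidec.png");h=max(len(a),len(b))
o=np.zeros((h,a.shape[1]+b.shape[1],3),np.uint8);o[:len(a),:a.shape[1]]=a;o[:len(b),a.shape[1]:]=b
cv2.imwrite("pics/c0.png",cv2.resize(o,None,fx=.9,fy=.9))
```

```text
top blue [214. 108.] 107 [736. 322.  11.] z [ 7. 16.]
top blue [320. 163.] 22 [523.   1. 137.] z [128. 145.]
top blue [424. 194.] 1599 [ 457. -301.    5.] z [ 0. 21.]
top yel [303. 136.] 19 [601.  45. 131.] z [120. 139.]
top red [337. 135.] 16 [599. -45. 128.] z [120. 137.]
top red [200. 194.] 77 [443. 306. 167.] z [161. 214.]
top red [196. 201.] 96 [425. 316. 166.] z [135. 170.]
box ((635.2705078125, -2.697845458984375), (267.30364990234375, 321.7373352050781), 88.61660766601562) 56.930293970793684
tray ((548.13916015625, -7.540191650390625), (742.5004272460938, 177.5348358154297), 72.810302734375)
turret ((598.7601318359375, 131.43081665039062), 269.52191162109375) 1478
side blue [317. 135.] 95 [733. 321.  10.] z [ 5. 14.]
side blue [353. 165.] 83 [525.  -7. 139.] z [128. 146.]
side blue [436. 278.] 2696 [ 460. -302.    6.] z [ 3. 22.]
side yel [360. 146.] 82 [603.  36. 138.] z [107. 146.]
side red [241. 130.] 163 [428. 305. 165.] z [148. 174.]
side red [387. 159.] 93 [602. -54. 139.] z [127. 146.]
side post [363. 153.] 17 [611.  30. 117.] z [111. 124.]
side post [337. 157.] 30 [547.  65. 121.] z [110. 132.]
side post [382. 165.] 13 [598. -42. 116.] z [111. 122.]
side post [390. 166.] 20 [609. -59. 117.] z [111. 123.]
side post [349. 172.] 16 [521.   4. 117.] z [110. 124.]
side post [357. 172.] 17 [534. -14. 117.] z [111. 123.]
side post [378. 176.] 43 [544. -68. 125.] z [111. 132.]
```

View pics/c0.png

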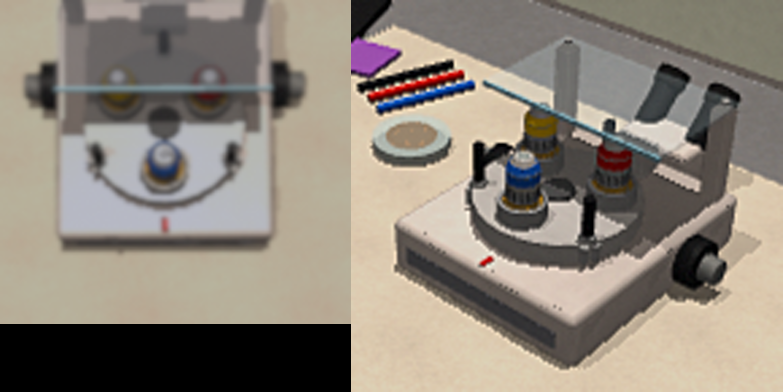

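Choice confirmed: the crop shows the yellow band at the rear left behind the shield, with the clear post_left at its front (top near world (539,66)). The turret axis is roughly (578,-2) with yaw near 0. Next I move up and over for a wrist look.

Request:
apply_moves --pt "85 0 0 50 0 0 0" --pt "85 15 -20 90 0 0 -0.05" --pt "85 45 -60 100 0 0 -0.15" --pt "85 75 -98 100 0 0 -0.25" --pt "85 105 -137 100 0 0 -0.35" --pt "85 135 -176 100 0 0 -0.45" --pt "85 165 -215 100 0 0 -0.55" --pt "85 195 -254 100 0 0 -0.65" --pt "85 225 -293 100 0 0 -0.73" --pt "85 255 -332 100 0 0 -0.736" --pt "85 285 -371 100 0 0 -0.736" --pt "85 315 -410 100 0 0 -0.736"

```text
t: 1.3
position: [467.7, 64.3, 331.2]
orientation: [[-0.502, 0.865, -0.0], [0.865, 0.502, 0.0], [0.0, -0.0, -1.0]]
contact_force: [0.8, 0.7, 0.6]
finger_gap: 0.992
finger_force: 0.0
```

Request:
apply_moves --pt "30 15 -25 0 0 0 0" --pt "30 30 -45 0 0 0 0" --pt "30 30 -45 0 0 0 0" --pt "30 30 -45 0 0 0 0"

```text
t: 1.7
position: [496.9, 21.1, 330.9]
orientation: [[-0.501, 0.865, -0.001], [0.865, 0.501, 0.0], [0.001, -0.001, -1.0]]
contact_force: [-0.5, -0.1, 0.1]
finger_gap: 0.353
finger_force: 0.0
```

Run:
```python
from h import *
s=ctrl.get_state();print(s['t'],s['q'].round(3),s['position'].round(1),s['orientation'].round(3),s['finger_gap'])
ci=camera_info("wrist");I,D=snapshot("wrist");cv2.imwrite("pics/w1.png",I);np.savez("w1.npz",D=D,**{k:np.array(v) for k,v in ci.items() if k in"KRt"})
```

```text
1.7 [0.042 0.218 0.223 1.577 0.    1.088] [496.9  21.1 330.9] [[-0.501  0.865 -0.001]
 [ 0.865  0.501  0.   ]
 [ 0.001 -0.001 -1.   ]] 0.35332547295903627
```

View pics/w1.png

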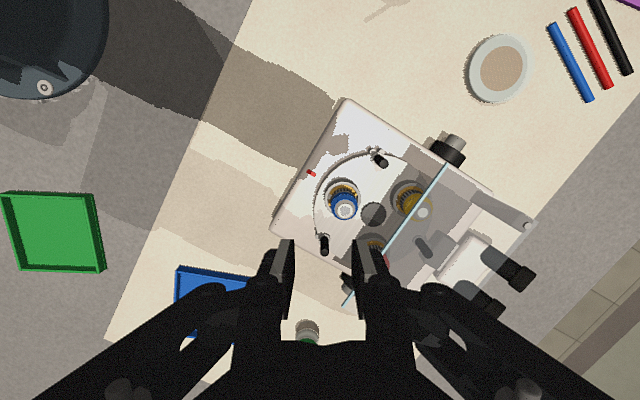

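The wrist view shows post_left at (380,160), post_right at (324,245), the blue objective at (344,205), yellow at (408,198) and the shield edge crossing (410,220). Now I'll get metric values from depth and rays.

Run:
```python
from h import *
w=np.load("w1.npz");ci={k:w[k] for k in "KRt"};D=w["D"];I=cv2.imread("pics/w1.png");P=cloud(ci,D);H=cv2.cvtColor(I,cv2.COLOR_BGR2HSV)
print('cam',(-ci['R'].T@ci['t']).round())
for nm,(u0,u1,v0,v1) in dict(L=(366,392,145,172),R=(314,335,230,262)).items():
    q=P[v0:v1,u0:u1].reshape(-1,3);h=H[v0:v1,u0:u1,2].reshape(-1)
    for lo,hi in((95,126),(126,135)):
        m=(h<70)&(q[:,2]>lo)&(q[:,2]<hi);print(nm,lo,m.sum(),np.median(q[m],0).round(1),q[m].min(0).round(),q[m].max(0).round())
    vv,uu=np.mgrid[v0:v1,u0:u1]; m=((h<70)&(q[:,2]>126)&(q[:,2]<135)); u,v=uu.ravel()[m].mean(),vv.ravel()[m].mean()
    print(' ray z130',u,v,plane(ci,u,v,130).round(1))
# lens top of blue, collar ring
m=(P[...,2]>146)&(P[...,2]<156);m[:,:325]=0;m[:,360:]=0;m[:190]=0;m[225:]=0
print('blue top',m.sum(),P[m].mean(0).round(1),P[m].min(0).round(),P[m].max(0).round())
red=((H[...,0]<6)|(H[...,0]>174))&(H[...,1]>120);red[:,:300]=0;red[:,320:]=0;red[:165]=0;red[180:]=0
print('mark',red.sum(),P[red].mean(0).round(1))
# white box top corners z=58
m=(abs(P[...,2]-58)<4)&(P[...,0]>400)&(P[...,0]<760)&(abs(P[...,1])<135);k,l,s,c=cv2.connectedComponentsWithStats(m.astype(np.uint8));i=1+s[1:,4].argmax()
q=P[l==i];print('box',np.median(q[:,2]),cv2.minAreaRect(q[:,:2].astype(np.float32)),q[:,0].min())
m=(abs(P[...,2]-85)<3)&(P[...,0]>450)&(P[...,0]<700)&(abs(P[...,1])<100)
q=P[m];print('turret',q.min(0).round(),q.max(0).round())
q=P[m];q=q[q[:,0]<560]; b=np.array([[q[(abs(q[:,1]-y)<2)][:,0].min(),y] for y in range(-60,61,8) if (abs(q[:,1]-y)<2).any()])
A=np.c_[2*b,np.ones(len(b))];x=np.linalg.lstsq(A,(b**2).sum(1),rcond=None)[0];print('axis fit',x[:2].round(1),np.sqrt(x[2]+x[0]**2+x[1]**2).round(1))
```

```text
cam [460.  86. 473.]
L 95 49 [545.7  71.3 111.4] [545.  66.  95.] [549.  76. 126.]
L 126 39 [551.4  70.2 129. ] [545.  65. 126.] [557.  76. 130.]
 ray z130 383.1794871794872 163.25641025641025 [550.4  70.4 130. ]
R 95 75 [545.7 -60.1 111.4] [542. -66.  95.] [553. -59. 125.]
R 126 56 [548.1 -63.1 129.2] [543. -70. 126.] [553. -59. 131.]
 ray z130 324.23214285714283 251.35714285714286 [547.8 -63.2 130. ]
blue top 281 [535.8   3.8 149.8] [525.  -8. 146.] [548.  14. 152.]
mark 36 [485.9   6.2  70.6]
box 57.40067055404111 ((558.0945434570312, 2.615631103515625), (227.066162109375, 167.0738525390625), 88.5762710571289) 473.08517015492606
turret [505. -82.  82.] [632.  86.  88.]
axis fit [590.4   2.3] 85.5
```

Post_left is at (551,70.5) and post_right at (548,-63.5). They are 135 mm apart, as expected, with tops at 130. The yaw is -0.019 and the axis (588.5,2.7), which gives front_mark (536.5,3.7); the blue lens top at (535.8,3.8) agrees. Next I lower a loose fork over post_left.

Request:
apply_moves --pt "40 27 25 -30 0 0 0.14" --pt "40 54 49 -60 0 0 0.28" --pt "40 54 49 -100 0 0 0.42" --pt "40 54 49 -140 0 0 0.52" --pt "40 54 49 -160 0 0 0.52" --pt "40 54 49 -175 0 0 0.52" --pt "40 54 49 -190 0 0 0.52" --pt "40 54 49 -205 0 0 0.52" --pt "40 54 49 -220 0 0 0.52" --pt "40 54 49 -221 0 0 0.52"

```text
t: 2.75
position: [549.4, 71.2, 109.0]
orientation: [[-0.866, 0.5, -0.002], [0.5, 0.866, -0.0], [0.002, -0.001, -1.0]]
contact_force: [0.3, -0.2, 0.3]
finger_gap: 0.466
finger_force: 0.0
```

Request:
apply_moves --grip_force 20 --pt "18 0 0 0 0 0 0" --pt "18 0 0 0 0 0 0" --pt "18 0 0 0 0 0 0" --pt "18 0 0 0 0 0 0"

```text
t: 3.15
position: [551.2, 70.4, 110.9]
orientation: [[-0.865, 0.501, 0.001], [0.501, 0.865, 0.0], [-0.001, 0.001, -1.0]]
contact_force: [0.2, -0.4, 0.2]
finger_gap: 0.215
finger_force: 0.0
```

Run:
```python
from h import *
I,D=snapshot("side");cv2.imwrite("pics/s1.png",cv2.resize(I[60:260,270:470],None,fx=2.9,fy=2.9))
p=np.array([551,70.5]);A=np.array([588.5,2.7])
for k in range(0,19):
    th=2.094*k/16; c,s=np.cos(th),np.sin(th)
    print(k,round(th,2),(A+np.array([[c,-s],[s,c]])@(p-A)-p).round(1))
```

```text
0 0.0 [0. 0.]
1 0.13 [-8.5 -5.5]
2 0.26 [-16.3 -12. ]
3 0.39 [-23.1 -19.5]
4 0.52 [-28.9 -27.8]
5 0.65 [-33.5 -36.8]
6 0.79 [-37.  -46.4]
7 0.92 [-39.1 -56.3]
8 1.05 [-40.  -66.4]
9 1.18 [-39.5 -76.5]
10 1.31 [-37.7 -86.5]
11 1.44 [-34.6 -96.1]
12 1.57 [ -30.3 -105.3]
13 1.7 [ -24.8 -113.8]
14 1.83 [ -18.3 -121.6]
15 1.96 [ -10.8 -128.4]
16 2.09 [  -2.5 -134.2]
17 2.22 [   6.5 -138.8]
18 2.36 [  16.  -142.2]
```

View pics/s1.png

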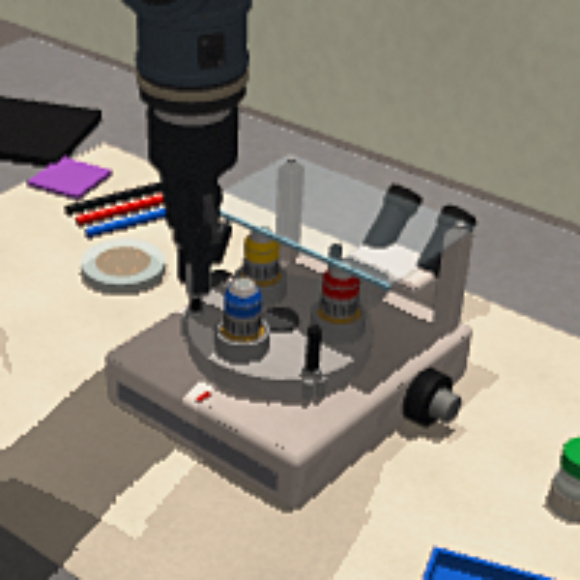

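The side crop shows the fingers straddling post_left at (195,300). Now I drag it along the arc.

Request:
apply_moves --pt "18 -4 -3 0 0 0 0.03" --pt "18 -8.5 -5.5 0 0 0 0.06" --pt "18 -16 -12 0 0 0 0.13" --pt "18 -23 -19.5 0 0 0 0.2" --pt "18 -29 -28 0 0 0 0.26" --pt "18 -33.5 -37 0 0 0 0.33" --pt "18 -37 -46 0 0 0 0.39" --pt "18 -39 -56 0 0 0 0.46" --pt "18 -40 -66 0 0 0 0.52" --pt "18 -40 -66 0 0 0 0.52"

```text
t: 4.2
position: [510.9, 3.6, 110.5]
orientation: [[-1.0, 0.005, 0.0], [0.005, 1.0, -0.0], [-0.0, -0.0, -1.0]]
contact_force: [0.0, 0.2, 0.3]
finger_gap: 0.207
finger_force: 0.0
```

Request:
apply_moves --pt "18 0.5 -10 0 0 0 0.06" --pt "18 2 -20 0 0 0 0.13" --pt "18 5.5 -29.5 0 0 0 0.2" --pt "18 9.5 -39 0 0 0 0.26" --pt "18 15 -47.5 0 0 0 0.33" --pt "18 21.5 -55 0 0 0 0.39" --pt "18 25 -58.5 0 0 0 0.42" --pt "18 29 -62 0 0 0 0.46" --pt "18 33 -65 0 0 0 0.49" --pt "18 37.5 -67.5 0 0 0 0.52" --pt "18 37.5 -67.5 0 0 0 0.52"

```text
t: 5.3
position: [548.8, -62.9, 110.2]
orientation: [[-0.871, -0.492, -0.0], [-0.492, 0.871, 0.0], [0.0, 0.0, -1.0]]
contact_force: [-0.4, -0.1, -0.5]
finger_gap: 0.205
finger_force: 0.0
```

Run:
```python
from h import *
s=ctrl.get_state();print(s['t'],s['q'].round(2),s['position'].round(1),s['contact_force'].round(1))
ci=camera_info("wrist");I,D=snapshot("wrist");cv2.imwrite("pics/w2.png",I)
for n in("side","top"):
    I,D=snapshot(n);ci=camera_info(n);P=cloud(ci,D);H=cv2.cvtColor(I,cv2.COLOR_BGR2HSV);Z=P[...,2]
    S=(H[...,1]>110)&(H[...,2]>50)&(Z>100)&(Z<160)&(abs(P[...,1])<110)&(P[...,0]<700)&(P[...,0]>450);h=H[...,0].astype(int)
    for nm,m in dict(b=abs(h-110)<14,y=abs(h-26)<6,r=(h<6)|(h>174)).items():
        m=m&S;print(n,nm,m.sum(),P[m].mean(0).round(1) if m.any() else 0)
```

```text
5.3 [-0.11  0.37 -0.13  1.07  0.   -0.63] [548.8 -62.9 110.2] [-0.4 -0.1 -0.5]
side b 20 [603.7 -55.2 141.5]
side y 93 [528.4  -2.8 137.3]
side r 13 [609.3  29.7 134.6]
top b 0 0
top y 0 0
top r 6 [603.1  44.4 130.2]
```

Yellow is nearly at the front, with a small lag from the fork's slack. I push 4 mm further so it clicks, then back off and rise.

Request:
apply_moves --pt "18 2 -1 0 0 0 0" --pt "18 3.5 -2 0 0 0 0" --pt "18 3.5 -2 0 0 0 0" --pt "18 0 0 0 0 0 0" --pt "40 0 0 0 0 0 0" --pt "40 0 0 0 0 0 0" --pt "40 0 0 20 0 0 0" --pt "40 0 0 50 0 0 0" --pt "40 -20 20 90 0 0 0" --pt "40 -50 40 130 0 0 0" --pt "40 -70 60 160 0 0 0" --pt "40 -70 60 160 0 0 0"

```text
t: 6.65
position: [478.2, -1.5, 275.0]
orientation: [[-0.869, -0.494, 0.007], [-0.494, 0.869, 0.0], [-0.006, -0.003, -1.0]]
contact_force: [0.8, 0.3, 0.3]
finger_gap: 0.468
finger_force: 0.0
```

Run:
```python
from h import *
s=ctrl.get_state();print(s['t'],s['q'].round(2),s['position'].round(1),s['orientation'].round(2).tolist())
ci=camera_info("wrist");I,D=snapshot("wrist");cv2.imwrite("pics/w3.png",I);np.savez("w3.npz",D=D,**{k:np.array(v) for k,v in ci.items() if k in"KRt"})
P=cloud(ci,D);H=cv2.cvtColor(I,cv2.COLOR_BGR2HSV);h=H[...,0].astype(int)
R=(P[...,0]>430)&(P[...,0]<640)&(abs(P[...,1])<110)
y=R&(abs(h-26)<6)&(H[...,1]>110)&(P[...,2]>95)&(P[...,0]<570)
print('y',P[y].mean(0).round(1),P[y].min(0).round(),P[y].max(0).round())
m=R&(P[...,2]>146)&(P[...,2]<156)&(P[...,0]<565)&(abs(P[...,1])<25)
print('lens',m.sum(),P[m].mean(0).round(1),P[m].min(0).round(),P[m].max(0).round())
m=R&(H[...,2]<70)&(P[...,2]>125)&(P[...,2]<135)
k,l,st,c=cv2.connectedComponentsWithStats(m.astype(np.uint8))
for i in range(1,k):
    if st[i,4]>15: print('post',c[i].round(),st[i,4],plane(ci,*c[i],130).round(1),np.median(P[l==i],0).round(1))
```

```text
6.65 [-0.    0.16  0.01  1.41  0.   -0.52] [478.2  -1.5 275. ] [[-0.87, -0.49, 0.01], [-0.49, 0.87, 0.0], [-0.01, -0.0, -1.0]]
y [490.5  -2.8 271.4] [435. -65.  96.] [552.  74. 374.]
lens 368 [535.2   3.  149.8] [525.  -8. 146.] [549.  15. 153.]
post [238. 212.] 95 [545.7 -63.9 130. ] [546.1 -64.3 129.3]
post [346. 272.] 84 [550.8  69.3 130. ] [551.4  69.9 129.1]
```

View pics/w3.png

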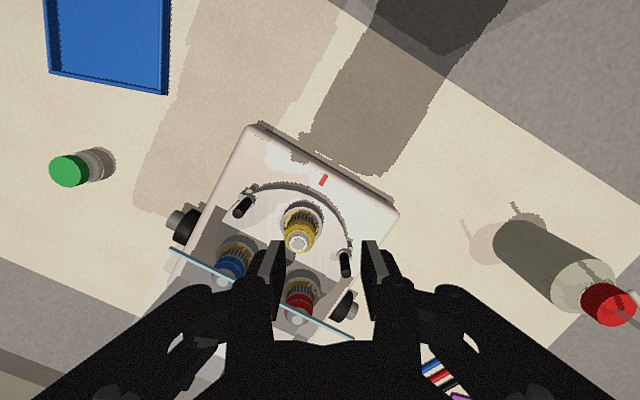

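Yellow is at the front at (300,235), between posts (242,205) and (345,262), and seated: lens top at z 150, axis (536.5,3.5). Now I turn the wrist clockwise first, to leave room for the unscrewing turn, and move above it.

Request:
apply_moves --pt "52 5 1 0 0 0 -0.14" --pt "52 10 2 0 0 0 -0.29" --pt "52 20 3 0 0 0 -0.43" --pt "52 25 3 0 0 0 -0.58" --pt "52 30 4 0 0 0 -0.72" --pt "52 40 5 -20 0 0 -0.87" --pt "52 50 6 -30 0 0 -1.01" --pt "52 58 6.7 -40 0 0 -1.16" --pt "52 58 6.7 -50 0 0 -1.3" --pt "52 58 6.7 -60 0 0 -1.45" --pt "52 58 6.7 -60 0 0 -1.59" --pt "52 58 6.7 -60 0 0 -1.74"

```text
t: 7.9
position: [536.2, 3.0, 208.5]
orientation: [[-0.333, 0.943, -0.002], [0.943, 0.333, -0.0], [0.001, -0.002, -1.0]]
contact_force: [-0.7, -0.6, 1.3]
finger_gap: 0.611
finger_force: 0.0
```

Request:
apply_moves --pt "52 0 0 0 0 0 -0.09" --pt "52 0 0 0 0 0 -0.09" --pt "52 0 0 0 0 0 -0.09"

```text
t: 8.2
position: [536.4, 3.2, 209.5]
orientation: [[-0.256, 0.967, -0.001], [0.967, 0.256, -0.0], [0.0, -0.001, -1.0]]
contact_force: [0.8, -0.5, -0.3]
finger_gap: 0.609
finger_force: 0.0
```

Run:
```python
from h import *
s=ctrl.get_state();print(s['t'],s['q'].round(2),s['position'].round(1),s['orientation'].round(3).tolist(),s['moment'])
ci=camera_info("wrist");I,D=snapshot("wrist");cv2.imwrite("pics/w4.png",I)
P=cloud(ci,D)
m=(P[...,2]>146)&(P[...,2]<154)&(P[...,0]<565)&(P[...,0]>510)&(abs(P[...,1]-3)<22)
print('lens',m.sum(),P[m].mean(0).round(1),P[m].min(0).round(),P[m].max(0).round())
# tray rim in both fixed cameras
for n in("top","side"):
    I,D=snapshot(n);ci=camera_info(n);H=cv2.cvtColor(I,cv2.COLOR_BGR2HSV);P=cloud(ci,D)
    t=(abs(H[...,0].astype(int)-110)<14)&(H[...,1]>110)&(P[...,0]>350)&(P[...,0]<560)&(P[...,1]<-200)&(P[...,1]>-420)
    q=P[t];r=cv2.minAreaRect(q[:,:2].astype(np.float32));print(n,r,'floor',np.median(q[:,2]).round(1),'rim',np.percentile(q[:,2],98).round(1))
```

```text
8.2 [ 0.01  0.29  0.02  1.29 -0.    1.32] [536.4   3.2 209.5] [[-0.256, 0.967, -0.001], [0.967, 0.256, -0.0], [0.0, -0.001, -1.0]] [-0.02047226  0.0303209  -0.0298807 ]
lens 711 [536.5   5.5 149.9] [525.  -8. 146.] [549.  16. 153.]
top ((455.82763671875, -317.5126953125), (136.27508544921875, 138.44659423828125), 18.874330520629883) floor 4.7 rim 21.0
side ((455.6739196777344, -318.0699157714844), (142.78041076660156, 139.36203002929688), 19.111650466918945) floor 6.5 rim 21.8
```

Centred above it (lens bounds centre (537,4)). The tray centre is (455.8,-317.8), with the floor at 5 and the rim at 20, and both views agree. I descend and grip gently.

Request:
apply_moves --pt "52 0 0.5 -25 0 0 0" --pt "52 0 0.5 -50 0 0 0" --pt "52 0 0.5 -70 0 0 0" --pt "52 0 0.5 -85 0 0 0" --pt "52 0 0.5 -95 0 0 0" --pt "52 0 0.5 -100 0 0 0" --pt "52 0 0.5 -100 0 0 0" --pt "52 0 0.5 -100 0 0 0"

```text
t: 9.15
position: [536.8, 4.0, 111.0]
orientation: [[-0.253, 0.967, 0.001], [0.967, 0.253, -0.0], [-0.0, 0.001, -1.0]]
contact_force: [0.7, -0.7, -0.4]
finger_gap: 0.608
finger_force: 0.0
```

Request:
apply_moves --grip_force 30 --pt "36 0 0 0 0 0 0" --pt "33 0 0 0 0 0 0" --pt "28 0 0 0 0 0 0" --pt "28 0 0 0 0 0 0" --pt "28 0 0 0 0 0 0" --pt "28 0 0 0 0 0 0"

```text
t: 9.75
position: [536.8, 4.0, 110.9]
orientation: [[-0.253, 0.967, 0.001], [0.967, 0.253, -0.0], [-0.0, 0.001, -1.0]]
contact_force: [-0.6, -0.5, 5.6]
finger_gap: 0.366
finger_force: 29.2
```

```bash
cat > st.py <<'E'
from h import *
s=ctrl.get_state();o=s['orientation'];print(s['t'],s['position'].round(1),'phi',np.degrees(np.arctan2(o[1,1],o[0,1])).round(1),'F',s['contact_force'].round(1),'M',s['moment'].round(2),s['finger_gap'].round(3),s['finger_force'])
E
python3 st.py
```

```text
Traceback (most recent call last):
  File "st.py", line 2, in <module>
    s=ctrl.get_state();o=s['orientation'];print(s['t'],s['position'].round(1),'phi',np.degrees(np.arctan2(o[1,1],o[0,1])).round(1),'F',s['contact_force'].round(1),'M',s['moment'].round(2),s['finger_gap'].round(3),s['finger_force'])
                                                                                                                                                                                            ^^^^^^^^^^^^^^^^^^^^^
AttributeError: 'float' object has no attribute 'round'
```

Gripped: the opening reads 31 mm and the side loads are small. Now I turn anticlockwise, staying below the earliest possible stop.

Request:
apply_moves --pt "28 0 0 0 0 0 0.1" --pt "28 0 0 0 0 0 0.24" --pt "28 0 0 0 0 0 0.38" --pt "28 0 0 0 0 0 0.52" --pt "28 0 0 0 0 0 0.66" --pt "28 0 0 0 0 0 0.8" --pt "28 0 0 0 0 0 0.94" --pt "28 0 0 0 0 0 1.08" --pt "28 0 0 0 0 0 1.22" --pt "28 0 0 0 0 0 1.36" --pt "28 0 0 0 0 0 1.5" --pt "28 0 0 0 0 0 1.6"

```text
t: 10.95
position: [536.9, 3.1, 110.9]
orientation: [[-0.958, -0.286, 0.001], [-0.286, 0.958, -0.002], [-0.001, -0.002, -1.0]]
contact_force: [0.6, -7.6, 4.8]
finger_gap: 0.367
finger_force: 29.3
```

```bash
sed -i "s/s\['finger_gap'\].round(3)/round(s['finger_gap'],3)/" st.py; python3 st.py
```

```text
10.95 [536.9   3.1 110.9] phi 106.6 F [ 0.6 -7.6  4.8] M [-1.71 -0.08 -0.08] 0.367 29.321723540815583
```

Request:
apply_moves --pt "28 0 0 0 0 0 0.05" --pt "28 0 0 0 0 0 0.1" --pt "28 0 0 0 0 0 0.15" --pt "28 0 0 0 0 0 0.2" --pt "28 0 0 0 0 0 0.25"

```text
t: 11.45
position: [537.1, 2.7, 110.9]
orientation: [[-0.86, -0.511, 0.001], [-0.511, 0.86, -0.003], [0.0, -0.003, -1.0]]
contact_force: [-0.6, -11.6, 6.0]
finger_gap: 0.365
finger_force: 29.4
```

```bash
python3 st.py
```

```text
11.45 [537.1   2.7 110.9] phi 120.7 F [ -0.6 -11.6   6. ] M [-2.76 -0.14 -0.27] 0.365 29.44100751206861
```

There's a side force of Fy -11.6, so the grip sits about 1–2 mm off the socket axis in y. I relieve that, then carry on.

Request:
apply_moves --pt "28 0 -1 0 0 0 0" --pt "28 0 -2 0 0 0 0" --pt "28 0 -2 0 0 0 0"

```text
t: 11.75
position: [536.9, 1.8, 110.9]
orientation: [[-0.86, -0.51, 0.001], [-0.51, 0.86, -0.0], [-0.001, -0.001, -1.0]]
contact_force: [0.1, -1.5, 6.0]
finger_gap: 0.363
finger_force: 29.6
```

```bash
python3 st.py
```

```text
11.75 [536.9   1.8 110.9] phi 120.6 F [ 0.1 -1.5  6. ] M [-0.39  0.06 -0.07] 0.363 29.612176480150083
```

Request:
apply_moves --pt "28 0 0 0 0 0 0.04" --pt "28 0 0 0 0 0 0.08" --pt "28 0 0 0 0 0 0.08"

```text
t: 12.05
position: [536.9, 1.5, 110.9]
orientation: [[-0.817, -0.577, 0.001], [-0.577, 0.817, -0.001], [-0.0, -0.001, -1.0]]
contact_force: [-0.8, -4.5, 6.4]
finger_gap: 0.36
finger_force: 30.0
```

```bash
python3 st.py
```

```text
12.05 [536.9   1.5 110.9] phi 125.3 F [-0.8 -4.5  6.4] M [-1.02 -0.04 -0.34] 0.36 29.999572213528154
```

Request:
apply_moves --pt "28 0 -0.5 0 0 0 0.04" --pt "28 0 -0.5 0 0 0 0.06" --pt "28 0 -0.5 0 0 0 0.06"

```text
t: 12.35
position: [537.0, 1.4, 110.8]
orientation: [[-0.781, -0.625, 0.001], [-0.625, 0.781, -0.0], [-0.001, -0.001, -1.0]]
contact_force: [-0.1, -2.5, 6.2]
finger_gap: 0.363
finger_force: 30.0
```

```bash
python3 st.py
python3 - <<'E'
from h import *
I,D=snapshot("side");cv2.imwrite("pics/s2.png",cv2.resize(I[100:240,290:430],None,fx=4,fy=4,interpolation=cv2.INTER_CUBIC))
E
```

```text
12.35 [537.    1.4 110.8] phi 128.7 F [-0.1 -2.5  6.2] M [-0.4  -0.22 -0.58] 0.363 30.014635114148405
```

View pics/s2.png

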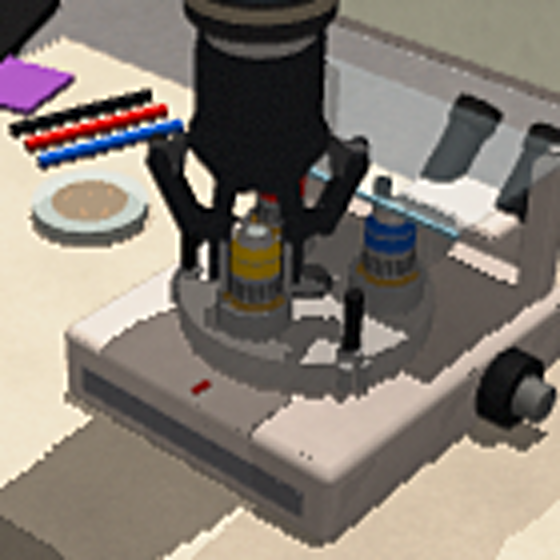

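The side crop shows the yellow objective in the grip at (258,265), with blue and red clear of the fingers. The moment has climbed to -0.58 N m over a few degrees, which is the stop at about 0.31 turn. I back off slightly and lift gently.

Request:
apply_moves --pt "28 0 0 0 0 0 -0.05" --pt "28 0 0 0 0 0 -0.08" --pt "28 0 0 2 0 0 -0.08" --pt "28 0 0 4 0 0 -0.08" --pt "28 0 0 6 0 0 -0.08" --pt "28 0 0 8 0 0 -0.08" --pt "28 0 0 10 0 0 -0.08"

```text
t: 13.1
position: [536.4, 1.6, 120.4]
orientation: [[-0.828, -0.561, -0.0], [-0.561, 0.828, 0.0], [0.0, 0.0, -1.0]]
contact_force: [0.4, 0.6, -3.3]
finger_gap: 0.365
finger_force: 29.9
```

```bash
python3 st.py
```

```text
13.1 [536.4   1.6 120.4] phi 124.1 F [ 0.4  0.6 -3.3] M [ 0.26 -0.06 -0.08] 0.365 29.896662034598194
```

It lifts freely; only its weight shows. I raise it, then carry it to the tray.

Request:
apply_moves --pt "28 0 0 8 0 0 0" --pt "28 0 0 16 0 0 0" --pt "28 0 0 24 0 0 0" --pt "28 0 0 34 0 0 0" --pt "28 0 0 44 0 0 0" --pt "28 0 0 56 0 0 0" --pt "28 0 0 70 0 0 0" --pt "28 0 0 80 0 0 0" --pt "28 0 0 85 0 0 0" --pt "28 0 0 85 0 0 0"

```text
t: 14.1
position: [536.8, 1.5, 206.0]
orientation: [[-0.828, -0.561, 0.001], [-0.561, 0.828, -0.0], [-0.001, -0.001, -1.0]]
contact_force: [-0.8, 0.3, -1.9]
finger_gap: 0.359
finger_force: 30.1
```

```bash
python3 st.py
python3 - <<'E'
from h import *
for n in("side",):
    I,D=snapshot(n);ci=camera_info(n);P=cloud(ci,D);H=cv2.cvtColor(I,cv2.COLOR_BGR2HSV)
    cv2.imwrite("pics/s3.png",cv2.resize(I[60:240,270:450],None,fx=3.2,fy=3.2,interpolation=cv2.INTER_CUBIC))
    m=(abs(H[...,0].astype(int)-26)<6)&(H[...,1]>110)&(P[...,0]>480)&(P[...,0]<580)&(abs(P[...,1])<50)&(P[...,2]>100)
    print('yellow z',np.percentile(P[m][:,2],[2,50,98]).round(),P[m].mean(0).round())
E
```

```text
14.1 [536.8   1.5 206. ] phi 124.1 F [-0.8  0.3 -1.9] M [0.01 0.04 0.01] 0.359 30.074368119385326
yellow z [186. 232. 242.] [528.  -7. 228.]
```

View pics/s3.png

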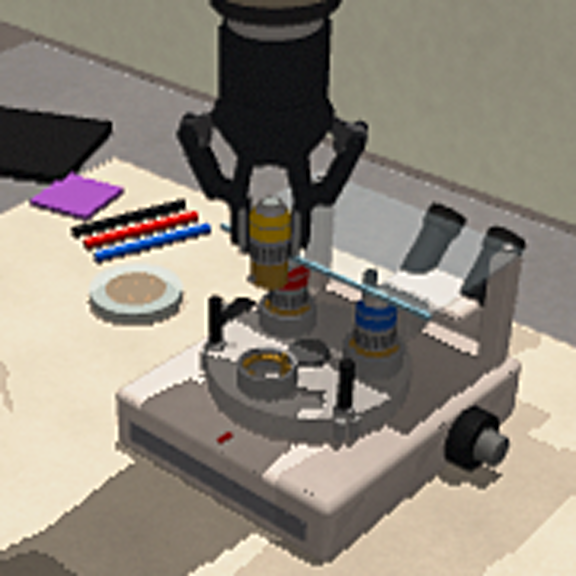

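The yellow objective is clear of the turret and the empty socket is at the front at (267,370). Carrying it to the tray.

Request:
apply_moves --pt "28 -4 -15 0 0 0 0" --pt "28 -10 -40 0 0 0 0" --pt "28 -18 -70 0 0 0 0" --pt "28 -26 -102 0 0 0 0" --pt "28 -34 -135 0 0 0 0" --pt "28 -42 -168 0 0 0 0" --pt "28 -51 -200 0 0 0 0" --pt "28 -59 -232 0 0 0 0" --pt "28 -66 -262 -10 0 0 0" --pt "28 -73 -290 -30 0 0 0" --pt "28 -78 -310 -50 0 0 0" --pt "28 -81 -319 -70 0 0 0"

```text
t: 15.35
position: [453.8, -319.6, 133.9]
orientation: [[-0.829, -0.559, -0.001], [-0.559, 0.829, 0.0], [0.001, 0.001, -1.0]]
contact_force: [0.4, 0.7, -1.7]
finger_gap: 0.365
finger_force: 30.1
```

Request:
apply_moves --pt "28 0 0 -20 0 0 0" --pt "28 0 0 -40 0 0 0" --pt "28 0 0 -60 0 0 0" --pt "28 0 0 -75 0 0 0" --pt "28 0 0 -85 0 0 0" --pt "28 0 0 -90 0 0 0" --pt "28 0 0 -90 0 0 0"

```text
t: 16.05
position: [455.0, -317.5, 44.9]
orientation: [[-0.828, -0.561, -0.001], [-0.561, 0.828, 0.0], [0.0, 0.001, -1.0]]
contact_force: [0.6, 0.5, -1.3]
finger_gap: 0.365
finger_force: 30.1
```

```bash
python3 st.py
python3 - <<'E'
from h import *
I,D=snapshot("side");ci=camera_info("side");H=cv2.cvtColor(I,cv2.COLOR_BGR2HSV);P=cloud(ci,D)
t=(abs(H[...,0].astype(int)-26)<6)&(H[...,1]>110)&(P[...,1]<-230)&(P[...,1]>-400)&(P[...,0]<530)&(P[...,0]>390)&(P[...,2]>15)
print(t.sum(),P[t].mean(0).round(),np.percentile(P[t][:,2],[1,99]).round(1))
E
```

```text
16.05 [ 455.  -317.5   44.9] phi 124.1 F [ 0.6  0.5 -1.3] M [0.   0.03 0.  ] 0.365 30.11718767792445
138 [ 445. -323.   71.] [27.2 90.1]
```

Request:
apply_moves --pt "28 0 0 -4 0 0 0" --pt "28 0 0 -7 0 0 0" --pt "28 0 0 -9 0 0 0" --pt "28 0 0 -11 0 0 0" --pt "28 0 0 -12 0 0 0" --pt "28 0 0 -12 0 0 0"

```text
t: 16.7
position: [455.4, -317.4, 33.2]
orientation: [[-0.828, -0.561, -0.0], [-0.561, 0.828, 0.0], [0.0, 0.0, -1.0]]
contact_force: [-0.4, 0.7, -1.3]
finger_gap: 0.361
finger_force: 30.1
```

Request:
apply_moves --pt "28 0 0 -0.7 0 0 0" --pt "28 0 0 -1.4 0 0 0" --pt "28 0 0 -1.4 0 0 0"

```text
t: 17.0
position: [455.4, -317.5, 31.9]
orientation: [[-0.828, -0.561, -0.0], [-0.561, 0.828, 0.0], [0.0, 0.0, -1.0]]
contact_force: [-0.2, -0.5, -1.3]
finger_gap: 0.365
finger_force: 30.1
```

Request:
apply_moves --pt "28 0 0 -0.5 0 0 0" --pt "28 0 0 -1 0 0 0" --pt "28 0 0 -1 0 0 0"

```text
t: 17.3
position: [455.5, -317.5, 30.9]
orientation: [[-0.828, -0.561, 0.0], [-0.561, 0.828, -0.0], [-0.0, -0.0, -1.0]]
contact_force: [-0.1, -0.3, -1.2]
finger_gap: 0.367
finger_force: 30.3
```

Request:
apply_moves --pt "28 0 0 -0.5 0 0 0" --pt "28 0 0 -0.5 0 0 0"

```text
t: 17.5
position: [455.5, -317.5, 30.8]
orientation: [[-0.828, -0.561, 0.0], [-0.561, 0.828, -0.0], [-0.0, -0.0, -1.0]]
contact_force: [-2.1, 1.8, 5.9]
finger_gap: 0.36
finger_force: 31.1
```

It has touched down, with Fz turning to +6 N at z 30.8 as predicted. I release and rise.

Request:
apply_moves --pt "33 0 0 0 0 0 0" --pt "36 0 0 0 0 0 0" --pt "42 0 0 0 0 0 0" --pt "52 0 0 0 0 0 0" --pt "52 0 0 0 0 0 0" --pt "52 0 0 10 0 0 0" --pt "52 0 0 30 0 0 0" --pt "52 0 0 60 0 0 0" --pt "52 0 0 100 0 0 0" --pt "52 0 0 140 0 0 0" --pt "52 -40 20 170 0 0 0" --pt "52 -60 60 180 0 0 0"

```text
t: 18.7
position: [395.1, -258.8, 213.4]
orientation: [[-0.829, -0.559, 0.003], [-0.559, 0.829, -0.003], [-0.001, -0.004, -1.0]]
contact_force: [1.2, 1.1, 0.7]
finger_gap: 0.611
finger_force: 0.0
```

```bash
python3 st.py
python3 - <<'E'
from h import *
I,D=snapshot("side");ci=camera_info("side");H=cv2.cvtColor(I,cv2.COLOR_BGR2HSV);P=cloud(ci,D)
t=(P[...,1]<-270)&(P[...,1]>-360)&(P[...,0]<500)&(P[...,0]>410)&(P[...,2]>25)&(P[...,2]<85)
for lo in(27,40,55,66): 
    m=t&(P[...,2]>lo)&(P[...,2]<lo+8);print(lo,m.sum(),P[m].mean(0).round(1))
cv2.imwrite("pics/s4.png",I[80:330,280:560].repeat(2,0).repeat(2,1))
E
```

```text
18.7 [ 395.1 -258.8  213.4] phi 124.0 F [1.2 1.1 0.7] M [0.02 0.04 0.04] 0.611 0.0
27 23 [ 444.5 -324.7   31.9]
40 42 [ 443.6 -321.8   43.7]
55 64 [ 444.8 -321.3   59.3]
66 82 [ 451.4 -318.7   70.5]
```

View pics/s4.png

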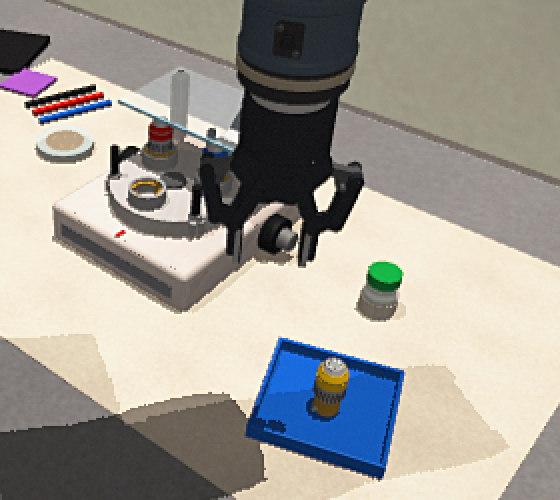

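The objective stands upright in the tray at (330,385), the empty socket is at the front at (147,190), and red and blue are mounted. One quick turret check from the posts before handing in.

Run:
```python
from h import *
s=ctrl.get_state();print(abs(s['qvel']).max())
I,D=snapshot("side");ci=camera_info("side");H=cv2.cvtColor(I,cv2.COLOR_BGR2HSV);P=cloud(ci,D)
q=[]
for sg in(1,-1):
    m=(H[...,2]<60)&(P[...,2]>110)&(P[...,2]<134)&(P[...,0]>510)&(P[...,0]<570)&(abs(P[...,1]-sg*66)<16);q.append(P[m].mean(0));print(m.sum(),q[-1].round(1))
d=q[0]-q[1];a=np.arctan2(-d[0],d[1]);print('turret offset',a+0.021)
if abs(a+.021)<.09: print(ticket.sign_off())
```

```text
0.07821713510339406
28 [547.8  65.3 121.5]
19 [542.7 -67.1 120.2]
turret offset -0.017922398487996257
the job is handed in; nothing more can be done
None
```

I handed the job in: the yellow objective clicked to the front, came out at its stop (about 0.31 turn) and stands upright in the blue tray. The empty socket is at the front, about 0.02 rad off the click, and red and blue are still mounted. I saw no contact with the bottle, dish or jar; the judge's result was not shown.

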